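# Clear the analyser deck and present the heaviest sample tin

## Robot

A 6-joint arm with a two-finger parallel gripper is mounted at the origin on the work surface. World frame = base frame: x ahead of the robot, y to its left, z up, the work surface at z = 0. Lengths are in m, angles in rad, forces in N, time in s.
With the tool pointing down it reaches from about 0.35 to 0.975 m from the base axis. Payload 4.9 kg.
Tool frame: the origin (TCP) lies midway between the tips of the shut fingers; the grasp point (between the pads) lies ctrl.grip_point_offset behind it (ctrl.grip_point_offset is the distance from the TCP to the grasp point, in m); x points along the fingers, y is the direction in which the jaws open and shut, and the axes are right-handed (so a half turn about x gives the same grasp; the last joint's range is limited). The gripper opens to 85 mm and grips with 20 to 120 N. Pads are 22 mm wide; open, the fingers measure 114 mm over their backs; the gripper's body (76 mm by 85 mm) begins 54 mm behind the grasp point. The pads swing forward as they close: fully open they stand 13 mm farther back than shut.
Start: joints at [1.168, 0.053, 1.613, -0, 1.476, -0.119], TCP at [0.175, 0.6, 0.231] pointing down, gripper open.
Joint ranges: [-3.01, 3.01], [-1.01, 2.22], [0.06, 2.58], [-1.02, 4.17], [0.09, 2.62], [-3.14, 3.14]. Speed limits (rad/s): [2.57, 2.57, 3.14, 3.14, 3.14, 3.14].

## Interface

Orientations are given as a rotation vector (axis times angle).
In Python, from station import ctrl gives the robot as it stands. The module is installed in compiled form; this text tells all that it offers.
- The arm moves only by the tool drive_tool, never from a script. Its argument "commands" is text: rows parted by semicolons, each of 5 numbers parted by spaces: the closure, from -1 (fully open) to 1 (shut), so that 0 is half open, then the shift along the tool's x, y, z in units of 40 mm (1.0 is 40 mm), then the turn about the tool's x in units of 5 degrees (1.0 is 5 degrees). A call has 1 to 8 rows; each row is the pose to reach, as a shift and turn from the pose commanded when the call began, along the tool's axes at that moment; what a row does not reach only later rows make up. A row lasts 1/12 s, in which the tool goes at most 41.7 mm and 7.16 degrees, less where a joint would pass 70% of its speed; a pose out of reach is approached as far as the arm can. A call with a gripper value outside its range is refused whole. The fingers move at their own pace and stop on an object; "newtons" is the grip in N (left out, the last holds). Time passes only in rows, so rows that repeat a pose let the fingers close. It gives the time, the measured TCP pose, the force and the opening at its end, in the units of the state.
- ctrl.get_obs(): the state, without advancing time (a new reading comes with each control period).
- ctrl.get_image(name): name is "scene" or "top"; returns (picture, depth): 400x640x3 uint8, blue, green, red; 400x640 float32, m along the optical axis (not along the pixel's ray), 0 where there is no reading.
- ctrl.camera_info(name): a dict with "K" (3x3 intrinsics, pixels), "k1" (the pictures are not rectified: a ray, as slopes to the right and down, at radius r is drawn at 1 + k1 r^2 times it, then the intrinsics apply), "T" (4x4, takes a point from camera to world coordinates). Camera axes: x right, y down, z forward; pixel columns grow to the right and rows downward; lengths in m; the calibration is good to about 2 mm. A picture is of the moment at which its call begins. camera_info takes no time and is no camera call.
- ctrl.finish_job(): hands the job in, once; it reports no verdict.
The state is a dict: "t": time; "q": joint angles; "dq": joint speeds; "effort": joint torques, N m; "tool_pos": TCP position; "tool_rot": TCP orientation; "contact_force": force on the tool from outside, world axes, zero at the start; "wrist_torque": the same for the moment, N m; "opening": finger opening in m.
Only numpy, scipy, OpenCV 4.12 (cv2) and the standard library are available. Lean on these libraries where they do the work, as an engineer would, in place of code of your own. Each camera call takes 0.05 s, during which the arm holds its last target.

## Task

Put the two stone chips left over from the last sample off the black analyser's deck into the grey waste bin beside it. Then heft the three identical closed tins standing in the tray, and finish holding the heaviest one in the gripper, upright and still, centred about 5 cm above the analyser's round window, with the other two left standing in the tray. Keep all tins upright, never let a tin touch the analyser, and do not disturb the other things lying about.

Things in the scene. Friction and masses are not known exactly. Their poses are not given: they have to be found in the camera images.
- analyser: black bench analyser, a fixed box 240 mm (own x) by 250 mm (own y), its flat deck 120 mm above the counter. Origin: centre of its underside; z up. A sample press (fixed, not used) stands at the deck's rear edge: block, arm and 28 mm barrel, up to 92 mm above the deck, within x 66 to 112 mm and y -115 to -20 mm of the analyser's frame
- window (a point): centre of the round window (46 mm glass in a 62 mm steel ring, flush with the deck), at the middle of the analyser's deck, 120 mm above the counter; same axes as the analyser
- waste_bin: grey open-topped waste bin, fixed, 160 mm (own x) by 140 mm (own y), 95 mm high, walls 3 mm, standing close beside the analyser on its left (+y) side. Origin: centre of its underside; z up
- tray: shallow grey sample tray, fixed, 200 mm (own x) by 320 mm (own y), rim 15 mm high, floor and walls 4 mm thick. Origin: centre of its underside; z up. The tins stand in a row along its y, about 100 mm apart, somewhat staggered along its x
- tin_a: one of three identical-looking closed aluminium sample tins: plain upright cylinder 58 mm in diameter, 70 mm high, slip lid on top; starts standing in the tray. Origin: centre of its underside, z up. One of the three weighs 590 to 680 g, the other two 220 to 340 g each; which one can only be felt
- tin_b: one of three identical-looking closed aluminium sample tins: plain upright cylinder 58 mm in diameter, 70 mm high, slip lid on top; starts standing in the tray. Origin: centre of its underside, z up. One of the three weighs 590 to 680 g, the other two 220 to 340 g each; which one can only be felt
- tin_c: one of three identical-looking closed aluminium sample tins: plain upright cylinder 58 mm in diameter, 70 mm high, slip lid on top; starts standing in the tray. Origin: centre of its underside, z up. One of the three weighs 590 to 680 g, the other two 220 to 340 g each; which one can only be felt
- chip_1: grey-brown stone chip, about 34 x 26 mm and 25 mm high, lying on the analyser's deck, about 50 g. Its lower 15 mm are block-like: length 34 mm along its own x, width 26 mm along its own y (the easy way to pinch it), up is its z. Origin: centre of its underside
- chip_2: grey-brown stone chip, about 34 x 26 mm and 25 mm high, lying on the analyser's deck, about 50 g. Its lower 15 mm are block-like: length 34 mm along its own x, width 26 mm along its own y (the easy way to pinch it), up is its z. Origin: centre of its underside
- ref_disc: steel reference disc with a brass centre, 40 mm in diameter, 12 mm thick, lying loose on the deck between the window and the rear left corner; it stays there. Origin: centre of its underside
- spatula: flat steel spatula 203 mm long (own y), 5 mm thick, lying in the tray along its far edge, beyond the tins; to be left alone. Origin: near its middle, on its underside
- wash_bottle: white plastic bottle, 64 mm in diameter, 160 mm high, beyond the tray; to be left alone. Origin: centre of its underside
- jar: small amber jar, 48 mm in diameter, 55 mm high, beyond the tray; to be left alone. Origin: centre of its underside
- tape_roll: yellow roll of tape lying flat, 90 mm in diameter, 24 mm high, between the robot and the waste bin; to be left alone. Origin: centre of its underside
- marker: black and white marker pen, 131 mm long (own x), 15 mm thick, lying beyond the tray; to be left alone. Origin: near its middle, on its underside
Things that resemble listed ones, but are neither listed nor needed, are in the scene too. What is shaped like the chip_1 but blue is not meant.

How it is judged:
On the way, in this order (a step that is already met when the one before it is completed fails the run):
1. both stone chips lie in the waste bin (x of chip_1 in the frame of waste_bin between -0.08 and 0.08 m and y of chip_1 in the frame of waste_bin between -0.07 and 0.07 m and z of each of chip_1, chip_2 in the frame of waste_bin below 0.07 m and x of chip_2 in the frame of waste_bin between -0.08 and 0.08 m and y of chip_2 in the frame of waste_bin between -0.07 and 0.07 m), for 0.2 s.
2. the heaviest tin is held by the gripper over the analyser's window, the two light ones being left in the tray (((contact force between the fingers and tin_a above 2 N and z of tin_a in the frame of window above 0.02 m and horizontal distance between tin_a and window below 0.03 m and contact force between tin_b and tray between 1 and 4.5 N and contact force between tin_c and tray between 1 and 4.5 N) or (contact force between the fingers and tin_b above 2 N and z of tin_b in the frame of window above 0.02 m and horizontal distance between tin_b and window below 0.03 m and contact force between tin_a and tray between 1 and 4.5 N and contact force between tin_c and tray between 1 and 4.5 N) or (contact force between the fingers and tin_c above 2 N and z of tin_c in the frame of window above 0.02 m and horizontal distance between tin_c and window below 0.03 m and contact force between tin_a and tray between 1 and 4.5 N and contact force between tin_b and tray between 1 and 4.5 N))), for 0.2 s.
At the end, for the whole second after the job is handed in: The heaviest tin hangs in the fingers, still, upright within 0.2 rad, within 30 mm of the window's centre, its underside 20 to 90 mm above it, touching nothing else; the two light tins (under 4.5 N each on the tray) stand upright on the tray's floor; both chips lie in the bin (all of step 1 and angle between each of tin_a, tin_b, tin_c's own z axis and vertical below 0.2 rad and linear speed of each of tin_a, tin_b, tin_c below 0.03 m/s and ((contact force between the fingers and tin_a above 2 N and z of tin_a in the frame of window between 0.02 and 0.09 m and horizontal distance between tin_a and window below 0.03 m and contact force between tin_b and tray between 1 and 4.5 N and contact force between tin_c and tray between 1 and 4.5 N and z of tin_b in the frame of tray between 0.002 and 0.012 m and z of tin_c in the frame of tray between 0.002 and 0.012 m) or (contact force between the fingers and tin_b above 2 N and z of tin_b in the frame of window between 0.02 and 0.09 m and horizontal distance between tin_b and window below 0.03 m and contact force between tin_a and tray between 1 and 4.5 N and contact force between tin_c and tray between 1 and 4.5 N and z of tin_a in the frame of tray between 0.002 and 0.012 m and z of tin_c in the frame of tray between 0.002 and 0.012 m) or (contact force between the fingers and tin_c above 2 N and z of tin_c in the frame of window between 0.02 and 0.09 m and horizontal distance between tin_c and window below 0.03 m and contact force between tin_a and tray between 1 and 4.5 N and contact force between tin_b and tray between 1 and 4.5 N and z of tin_a in the frame of tray between 0.002 and 0.012 m and z of tin_b in the frame of tray between 0.002 and 0.012 m))); the arm keeps its last pose, push and grip.
It fails at once if a tin is tipped over (beyond 0.5 rad) (angle between any of tin_a, tin_b, tin_c's own z axis and vertical above 0.5 rad).
It fails at once if a tin touches the analyser (contact force between any of tin_a, tin_b, tin_c and analyser above 0.5 N).
It fails at once if another thing is moved more than 25 mm (distance of any of ref_disc, spatula, wash_bottle, jar, tape_roll, marker from where it was at the start of the episode above 0.025 m).
It also fails if it takes over 72 s, if anything falls off the work surface, if the arm or the gripper's body presses on something with over 40 N, if the wrist force passes 120 N, or if a joint passes its speed limit or range.

## Working session

There is one attempt and no reset: what is moved stays moved. The work goes in short steps, Python scripts to look and compute and a tool call to move; the robot and the scene stay as the last step left them, time stands still between calls to the robot, and variables do not carry over. Pictures are saved under pics/ and viewed, and the job is handed in when it is done.

Besides the shell and the picture viewer there is one more tool, called after "Request:" as a command line: name --argument value ..., lists and objects as JSON in quotes. drive_tool: Moves the arm, as the interface text tells. Its arguments: {"type":"object","properties":{"commands":{"type":"string"},"newtons":{"type":"number"}},"required":["commands"]}

```bash
mkdir -p pics; python3 - <<'E'
from station import ctrl
import cv2,numpy as np
for n in("scene","top"):
    im,d=ctrl.get_image(n); cv2.imwrite(f"pics/{n}0.png",im); np.save(f"{n}0.npy",d)
    c=ctrl.camera_info(n); print(n,c["K"].tolist(),c["k1"],np.round(c["T"],4).tolist())
print(ctrl.get_obs(),ctrl.grip_point_offset)
E
```

```text
scene [[399.8886091834373, 0.0, 321.9469558524838], [0.0, 399.8886091834373, 200.79557276508734], [0.0, 0.0, 1.0]] -0.0006078092701614551 [[0.3622, 0.7539, -0.5481, 1.1113], [0.932, -0.2841, 0.2251, -0.2321], [0.014, -0.5924, -0.8056, 0.9119], [0.0, 0.0, 0.0, 1.0]]
top [[462.43702302872845, 0.0, 314.2901181525395], [0.0, 462.43702302872845, 193.4233078224764], [0.0, 0.0, 1.0]] -0.03546398032525045 [[-0.161, -0.9664, 0.2003, 0.3424], [-0.9869, 0.1586, -0.0282, 0.0102], [-0.0045, -0.2022, -0.9793, 1.0797], [0.0, 0.0, 0.0, 1.0]]
{'t': 0.1, 'q': array([ 1.16798864e+00,  5.33197394e-02,  1.61417766e+00, -2.10808737e-05,
        1.47601586e+00, -1.19060652e-01]), 'dq': array([-7.04721944e-05, -1.48558167e-03, -1.97919677e-03, -9.06641660e-04,
        1.27733285e-04,  7.71859480e-04]), 'effort': array([ 1.69858695e-04, -3.94905567e+01, -3.71361566e+01, -1.71165434e-04,
        4.01897763e-03, -1.59645123e-05]), 'tool_pos': array([0.17478532, 0.59946079, 0.23015553]), 'tool_rot': array([ 0.22126644,  1.55977297, -0.22419793]), 'contact_force': array([ 0.26998418, -0.38886965, -0.41756635]), 'wrist_torque': array([ 0.03565253,  0.02502332, -0.0206726 ]), 'opening': 0.08525269265684562} 0.0187
```

View pics/scene0.png

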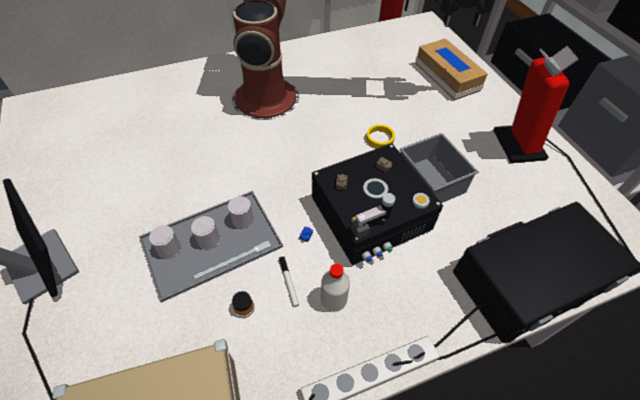

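View pics/top0.png

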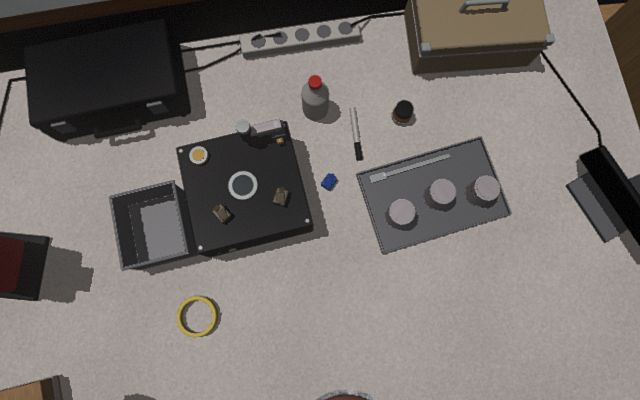

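The two brown chips are on the deck, at top-view pixels (222,214) and (282,197). The blue lookalike is on the counter at (329,181) and isn't meant. The bin is at (150,225), the window at (243,185), and the tins at (402,212), (443,192) and (487,189). Next I'll confirm in an enlarged crop and measure.

```bash
cat > h.py <<'E'
from station import ctrl
import cv2,numpy as np
def cloud(n,d,c=None):
    c=c or ctrl.camera_info(n); K=np.array(c["K"]);T=np.array(c["T"])
    v,u=np.mgrid[0:400,0:640].astype(np.float64)
    pts=np.stack([u.ravel(),v.ravel()],1)[:,None]
    s=cv2.undistortPoints(pts,K,np.array([c["k1"],0,0,0.])).reshape(400,640,2)
    P=np.dstack([s[...,0]*d,s[...,1]*d,d])
    W=P@T[:3,:3].T+T[:3,3]; W[d<=0]=np.nan
    return W
E
python3 - <<'E'
from h import *
im=cv2.imread("pics/top0.png");W=cloud("top",np.load("top0.npy"))
cv2.imwrite("pics/topcrop0.png",cv2.resize(im[110:280,100:330],None,fx=3.4,fy=3.4,interpolation=cv2.INTER_CUBIC))
hsv=cv2.cvtColor(im,cv2.COLOR_BGR2HSV)
Z=W[...,2]
def rep(name,m):
    n,l,st,ce=cv2.connectedComponentsWithStats(m.astype(np.uint8))
    for i in range(1,n):
        if st[i,4]<40: continue
        p=W[l==i]; r=cv2.minAreaRect(p[:,:2].astype(np.float32)*1000)
        print(name,np.round(ce[i]),st[i,4],"med",np.round(np.median(p,0),3),"zmax",round(p[:,2].max(),3),"rect",np.round(r[0],1),np.round(r[1],1),round(r[2],1))
roi=np.zeros(Z.shape,bool);roi[60:300,100:520]=1
rep("deck",roi&(abs(Z-.12)<.006))
rep("deckobj",roi&(Z>.128)&(Z<.160))
rep("tins",roi&(abs(Z-.074)<.006))
rep("bin rim",roi&(abs(Z-.095)<.006))
rep("traytall",roi&(abs(Z-.010)<.008))
for n,(u,v) in dict(win=(243,185),blue=(329,181),ct=(300,300)).items(): print(n,W[v,u])
E
```

```text
deck [135.  83.] 3177 med [0.853 0.34  0.123] zmax 0.126 rect [855.9 332.7] [175.5 124.4] 86.1
deck [315.  92.] 139 med [ 0.763 -0.055  0.12 ] zmax 0.126 rect [769.7 -57.5] [34.2 46.2] 1.0
deck [242. 190.] 11479 med [0.573 0.133 0.119] zmax 0.126 rect [581.9 130.8] [240.7 250.8] 5.0
deckobj [315.  85.] 135 med [ 0.767 -0.057  0.157] zmax 0.16 rect [772.1 -58. ] [24.8 28.1] 23.4
deckobj [279. 134.] 188 med [0.67  0.036 0.148] zmax 0.155 rect [677.1  31.7] [30.4 44.7] 47.8
deckobj [198. 155.] 266 med [0.66  0.215 0.132] zmax 0.137 rect [660.2 214.5] [38.7 37.7] 34.9
deckobj [281. 196.] 218 med [0.54  0.053 0.14 ] zmax 0.151 rect [541.9  53.1] [26.1 36.8] 62.9
deckobj [221. 213.] 225 med [0.525 0.179 0.14 ] zmax 0.15 rect [526.8 180.7] [37.4 26. ] 34.5
tins [179.  74.] 47 med [0.885 0.25  0.077] zmax 0.08 rect [882.6 250.4] [74.1  3.5] 0.9
tins [430.  61.] 58 med [ 0.821 -0.341  0.073] zmax 0.08 rect [ 820.4 -348.1] [75.8  4.4] 83.4
tins [171. 105.] 110 med [0.809 0.275 0.075] zmax 0.08 rect [810.8 277.3] [27.6 84.8] 31.4
tins [316. 107.] 48 med [ 0.746 -0.056  0.074] zmax 0.079 rect [7
[... 1290 characters left out ...]
 116.] 52 med [ 0.75  -0.051  0.009] zmax 0.016 rect [754.4 -53.8] [64.3 27.4] 80.7
traytall [398. 122.] 46 med [ 0.702 -0.248  0.011] zmax 0.018 rect [ 706.1 -253.3] [47.6 14.8] 62.5
traytall [431. 193.] 7269 med [ 0.531 -0.29   0.005] zmax 0.018 rect [ 515.5 -302.7] [213.9 334.6] 7.7
traytall [329. 185.] 48 med [ 0.575 -0.058  0.016] zmax 0.018 rect [576.4 -59.3] [30.7 37.3] 10.7
traytall [189. 226.] 103 med [0.529 0.28  0.011] zmax 0.018 rect [542.6 281. ] [ 20.2 168.8] 89.1
traytall [154. 227.] 1728 med [0.544 0.366 0.004] zmax 0.018 rect [541.5 361.3] [144.  113.6] 4.8
win [0.58153159 0.12960226 0.11929262]
blue [ 0.58179083 -0.05890867  0.02523247]
ct [0.32359011 0.05122393 0.0006324 ]
```

```bash
python3 - <<'E'
from h import *
im=cv2.imread("pics/scene0.png");W=cloud("scene",np.load("scene0.npy"))
cv2.imwrite("pics/scenecrop0.png",cv2.resize(im[120:280,290:490],None,fx=4,fy=3.7,interpolation=cv2.INTER_CUBIC))
Z=W[...,2]
def rep(name,m):
    n,l,st,ce=cv2.connectedComponentsWithStats(m.astype(np.uint8))
    for i in range(1,n):
        if st[i,4]<40: continue
        p=W[l==i]; r=cv2.minAreaRect(p[:,:2].astype(np.float32)*1000)
        print(name,np.round(ce[i]),st[i,4],"med",np.round(np.median(p,0),3),"zmax",round(p[:,2].max(),3),"rect",np.round(r[0],1),np.round(r[1],1),round(r[2],1))
roi=np.zeros(Z.shape,bool);roi[120:300,130:480]=1
rep("deck",roi&(abs(Z-.12)<.006))
rep("deckobj",roi&(Z>.128)&(Z<.160))
rep("tins",roi&(abs(Z-.074)<.006))
rep("bin rim",roi&(abs(Z-.095)<.006))
E
```

```text
deck [374. 190.] 6196 med [0.583 0.126 0.119] zmax 0.126 rect [581.  128.9] [242.6 250.4] 5.0
deck [474. 253.] 226 med [0.83  0.254 0.122] zmax 0.126 rect [828.7 253.6] [29.9 65.9] 57.4
deck [335. 281.] 142 med [ 0.784 -0.066  0.119] zmax 0.126 rect [777.6 -60.3] [43.3 32. ] 66.7
deckobj [383. 163.] 137 med [0.53  0.175 0.14 ] zmax 0.149 rect [527.2 177.4] [36.8 29. ] 33.6
deckobj [341. 180.] 138 med [0.546 0.05  0.14 ] zmax 0.15 rect [541.2  51.5] [26.3 36.6] 59.0
deckobj [420. 199.] 171 med [0.661 0.212 0.132] zmax 0.136 rect [659.6 213.1] [37.8 38.6] 31.1
deckobj [359. 227.] 219 med [0.691 0.032 0.148] zmax 0.156 rect [678.2  36.2] [48.4 30. ] 7.7
deckobj [335. 272.] 166 med [ 0.779 -0.061  0.158] zmax 0.16 rect [773.6 -59.1] [27.5 28.9] 72.5
tins [442. 152.] 216 med [0.475 0.41  0.074] zmax 0.08 rect [495.  385.4] [190.5  94.3] 45.9
tins [453. 184.] 91 med [0.614 0.353 0.074] zmax 0.079 rect [613.4 354.7] [  4.5 140.3] 4.8
tins [370. 228.] 406 med [0.694 0.049 0.076] zmax 0.08 rect [647.2  75.9] [340.7 173.9] 51.4
tins [238. 205.] 345 med [ 0.478 -0.204  0.074] zmax 0.079 rect [ 476.6 -204.4] [58.4 55.5] 28.6
tins [202. 226.] 392 med [ 0.509 -0.303  0.074] zmax 0.08 rect [ 506.8 -302.9] [57.2 58.2] 72.6
tins [161. 235.] 412 med [ 0.5   -0.402  0.074] zmax 0.078 rect [ 498.1 -402.6] [58.1 56.4] 3.3
tins [469. 272.] 116 med [0.851 0.247 0.075] zmax 0.08 rect [851.1 247.5] [80.2  5.2] 3.1
tins [333. 296.] 51 med [ 0.798 -0.075  0.075] zmax 0.08 rect [792.8 -67.7] [58.6 20.8] 63.9
bin rim [438. 161.] 551 med [0.543 0.347 0.094] zmax 0.099 rect [534.9 346.6] [169.7 151.5] 5.0
bin rim [373. 224.] 313 med [0.695 0.062 0.095] zmax 0.101 rect [649.4  76.2] [340.1 170.2] 51.7
bin rim [471. 265.] 46 med [0.847 0.247 0.097] zmax 0.101 rect [845.  247.2] [63.6  3.8] 2.7
bin rim [333. 292.] 96 med [ 0.796 -0.074  0.097] zmax 0.101 rect [789.9 -65.8] [59.4 27. ] 67.2
```

View pics/topcrop0.png

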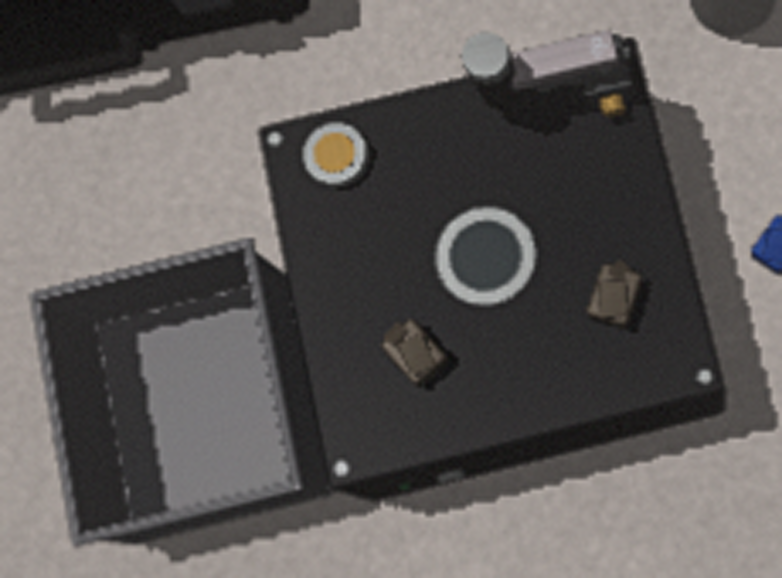

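```bash
cat >> h.py <<'E'
from scipy.spatial.transform import Rotation as Rn
def plan(p,jaw=None):
    o=ctrl.get_obs(); R=Rn.from_rotvec(o["tool_rot"]).as_matrix()
    d=R.T@(np.array(p)-o["tool_pos"])/0.04
    y=np.degrees(np.arctan2(R[1,1],R[0,1]))
    t=0
    if jaw is not None:
        dy=(jaw-y+90)%180-90; t=-dy/5
    print("t",round(o["t"],2),"pos",np.round(o["tool_pos"],4),"xdir",np.round(R[:,0],3),"yaw",round(y,1),"q6",round(o["q"][5],2),"F",np.round(o["contact_force"],2),"op",round(o["opening"],4))
    print("-> shift",np.round(d,3),"turn",round(t,2))
E
python3 - <<'E'
from h import *
plan([.527,.179,.20],124.5)
E
```

```text
t 0.1 pos [0.1748 0.5995 0.2302] xdir [-0.001 -0.002 -1.   ] yaw 73.7 q6 -0.12 F [ 0.27 -0.39 -0.42] op 0.0853
-> shift [ 0.766 -7.625 11.396] turn -10.15
```

Request:
drive_tool --commands "-1 0.7 -7.6 11.4 -10.15;-1 0.7 -7.6 11.4 -10.15;-1 0.7 -7.6 11.4 -10.15;-1 0.7 -7.6 11.4 -10.15;-1 0.7 -7.6 11.4 -10.15;-1 0.7 -7.6 11.4 -10.15;-1 0.7 -7.6 11.4 -10.15;-1 0.7 -7.6 11.4 -10.15" --newtons 40

```text
t: 0.77
tool_pos: [0.3773, 0.3591, 0.2149]
tool_rot: [-0.476, 1.518, 0.476]
contact_force: [1.9, 0.7, -1.0]
opening: 0.0855
```

```bash
python3 -c "
from h import *
plan([.527,.179,.20],124.5)"
```

```text
t 0.77 pos [0.3773 0.3591 0.2149] xdir [-0.  0. -1.] yaw 124.8 q6 -1.56 F [ 1.9   0.73 -0.98] op 0.0855
-> shift [ 0.371 -5.833  0.502] turn 0.06
```

Request:
drive_tool --commands "-1 0.3 -5.6 0.5 0;-1 0.3 -5.6 0.5 0;-1 0.3 -5.6 0.5 0;-1 0.3 -5.6 0.5 0;-1 0.3 -5.6 0.5 0;-1 0.3 -5.6 0.5 0;-1 0.3 -5.6 0.5 0;-1 0.3 -5.6 0.5 0"

```text
t: 1.43
tool_pos: [0.5202, 0.1865, 0.2026]
tool_rot: [-0.469, 1.521, 0.47]
contact_force: [0.6, -0.4, -0.3]
opening: 0.0856
```

```bash
python3 -c "
from h import *
plan([.527,.179,.122],124.5)
im,d=ctrl.get_image('top');cv2.imwrite('pics/t1.png',im[100:290,90:340].repeat(3,0).repeat(3,1))"
```

```text
t 1.43 pos [0.5202 0.1865 0.2026] xdir [-0.002  0.    -1.   ] yaw 124.4 q6 -1.96 F [ 0.56 -0.44 -0.3 ] op 0.0856
-> shift [ 2.015 -0.252  0.038] turn -0.03
```

View pics/t1.png

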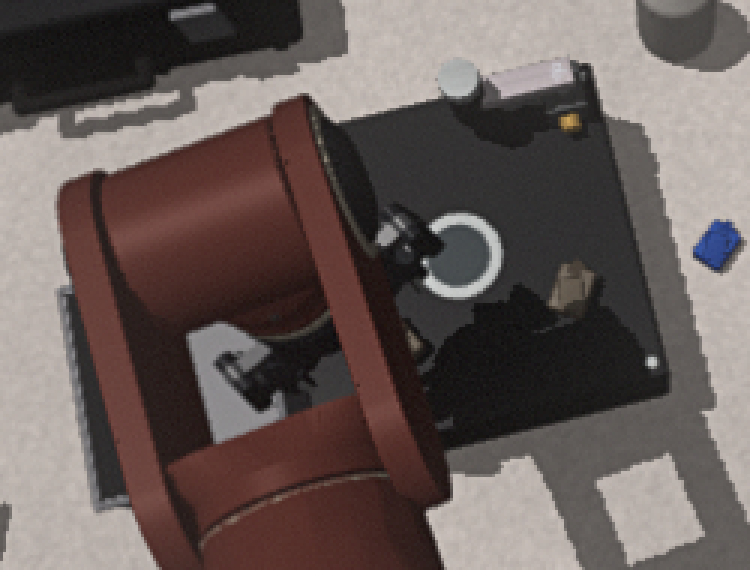

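The open jaws straddle the left chip, whose corner shows at about (415,340), and are clear of the bin wall. Now I'll descend.

Request:
drive_tool --commands "-1 0.5 -0.2 0 0;-1 1 -0.25 0.04 0;-1 1.5 -0.25 0.04 0;-1 1.95 -0.25 0.04 0;-1 1.95 -0.25 0.04 0;-1 1.95 -0.25 0.04 0;-1 1.95 -0.25 0.04 0"

```text
t: 2.07
tool_pos: [0.5274, 0.1809, 0.1266]
tool_rot: [-0.473, 1.517, 0.472]
contact_force: [-0.4, 0.1, 0.7]
opening: 0.0853
```

```bash
python3 -c "
from h import *
plan([.527,.179,.122],124.5)"
```

```text
t 2.07 pos [0.5274 0.1809 0.1266] xdir [ 0.002  0.    -1.   ] yaw 124.6 q6 -1.98 F [-0.42  0.13  0.72] op 0.0853
-> shift [ 0.116 -0.033 -0.035] turn 0.01
```

Request:
drive_tool --commands "0 0.09 -0.02 0 0;0.4 0.09 -0.02 0 0;1 0.09 -0.02 0 0;1 0.09 -0.02 0 0;1 0.09 -0.02 0 0;1 0.09 -0.02 0 0;1 0.09 -0.02 0 0;1 0.09 -0.02 0 0" --newtons 40

```text
t: 2.73
tool_pos: [0.5282, 0.1792, 0.1224]
tool_rot: [-0.471, 1.518, 0.471]
contact_force: [-0.3, -0.7, 2.5]
opening: 0.025
```

```bash
python3 -c "
from h import *
plan([.535,.348,.22],124.5)"
```

```text
t 2.73 pos [0.5282 0.1792 0.1224] xdir [ 0.001  0.    -1.   ] yaw 124.5 q6 -1.98 F [-0.27 -0.73  2.48] op 0.025
-> shift [-2.438  3.381  2.532] turn -0.0
```

Request:
drive_tool --commands "1 -0.8 0 0 0;1 -1.6 0 0 0;1 -2.4 0.3 0.4 0;1 -2.4 1.2 1 0;1 -2.4 2.2 1.9 0;1 -2.4 3.1 2.6 0;1 -2.4 3.6 2.8 0;1 -2.4 3.6 2.8 0"

```text
t: 3.4
tool_pos: [0.5369, 0.367, 0.2168]
tool_rot: [-0.474, 1.519, 0.478]
contact_force: [0.2, 0.3, -0.6]
opening: 0.0251
```

```bash
python3 -c "
from h import *
plan([.515,.347,.07],124.5)
im,d=ctrl.get_image('scene');cv2.imwrite('pics/s1.png',im[60:260,260:500].repeat(3,0).repeat(3,1))"
```

```text
t 3.4 pos [0.5369 0.367  0.2168] xdir [-0.002  0.002 -1.   ] yaw 124.8 q6 -1.69 F [ 0.24  0.25 -0.63] op 0.0251
-> shift [ 3.67  -0.109 -0.733] turn 0.06
```

View pics/s1.png

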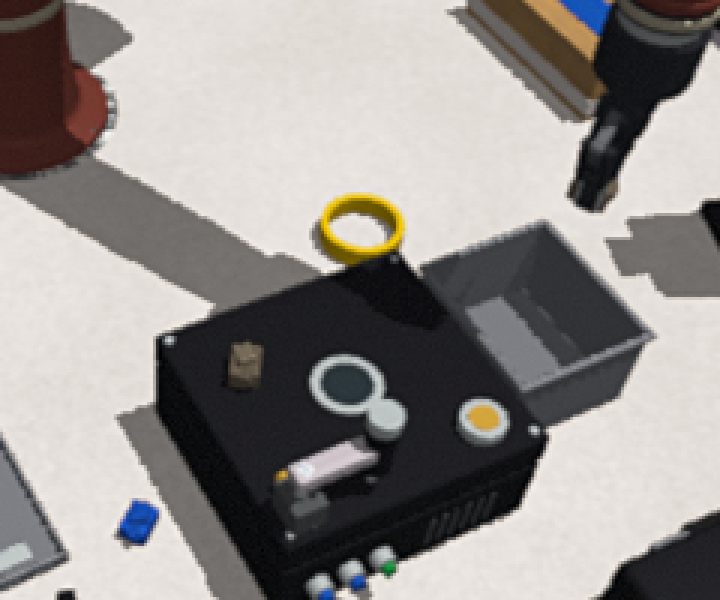

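The chip is held, visible between the fingertips at about (600,190), over the bin. Lowering it into the bin.

Request:
drive_tool --commands "1 0.8 -0.1 -0.73 0;1 1.6 -0.1 -0.73 0;1 2.4 -0.1 -0.73 0;1 3.2 -0.1 -0.73 0;1 3.65 -0.1 -0.73 0;1 3.65 -0.1 -0.73 0;1 3.65 -0.1 -0.73 0"

```text
t: 4.03
tool_pos: [0.5158, 0.3401, 0.0704]
tool_rot: [-0.472, 1.522, 0.47]
contact_force: [0.4, -0.1, -0.4]
opening: 0.0251
```

Request:
drive_tool --commands "0 0 0 0 0;0 0 0 0 0;0 0 0 0 0;0 0 0 0 0;0 -1 0 0 0;0 -2 0 0 0;0 -3 0 0 0;0 -3.9 0 0 0"

```text
t: 4.7
tool_pos: [0.517, 0.3417, 0.2313]
tool_rot: [-0.471, 1.516, 0.472]
contact_force: [0.8, 0.2, 0.3]
opening: 0.0427
```

```bash
python3 -c "
from h import *
plan([.5415,.053,.21],61)
im,d=ctrl.get_image('top');cv2.imwrite('pics/t2.png',im[100:290,90:340].repeat(3,0).repeat(3,1))"
```

```text
t 4.7 pos [0.517  0.3417 0.2313] xdir [ 0.002  0.001 -1.   ] yaw 124.5 q6 -1.71 F [0.75 0.23 0.33] op 0.0427
-> shift [ 0.526 -6.295 -3.583] turn 12.7
```

View pics/t2.png

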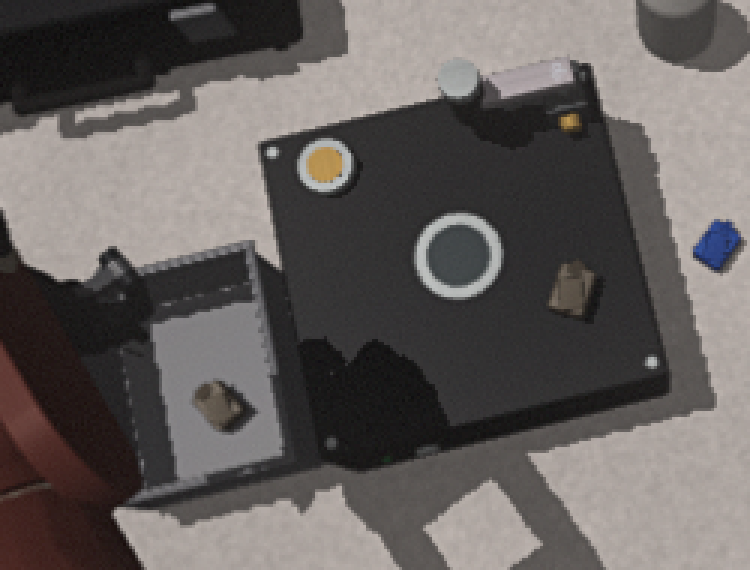

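The first chip lies in the bin at (220,405). The second is still on the deck at (573,290).

Request:
drive_tool --commands "0 0 -6.3 -3.6 12.7;0 0 -6.3 -3.6 12.7;0 0 -6.3 -3.6 12.7;-1 0 -6.3 -3.6 12.7;-1 0.5 -6.3 -3.6 12.7;-1 0.5 -6.3 -3.6 12.7;-1 0.5 -6.3 -3.6 12.7;-1 0.5 -6.3 -3.6 12.7"

```text
t: 5.42
tool_pos: [0.5405, 0.0461, 0.2069]
tool_rot: [0.32, 1.547, -0.325]
contact_force: [-0.7, 0.3, -0.7]
opening: 0.0857
```

Request:
drive_tool --commands "-1 0 0 0 0;-1 0 0 0 0"

```text
t: 5.58
tool_pos: [0.5409, 0.0521, 0.2083]
tool_rot: [0.311, 1.548, -0.31]
contact_force: [-0.7, 1.7, 0.3]
opening: 0.0857
```

```bash
python3 -c "
from h import *
plan([.5415,.053,.122],61)"
```

```text
t 5.58 pos [0.5409 0.0521 0.2083] xdir [ 0.001  0.    -1.   ] yaw 67.3 q6 -1.22 F [-0.75  1.65  0.28] op 0.0857
-> shift [2.157 0.026 0.004] turn 1.27
```

Request:
drive_tool --commands "-1 0 0 0 1.25;-1 0.5 0 0 1.25;-1 1.0 0.02 0 1.25;-1 1.5 0.02 0 1.25;-1 2.0 0.02 0 1.25;-1 2.1 0.02 0 1.25;-1 2.1 0.02 0 1.25;-1 2.1 0.02 0 1.25"

```text
t: 6.25
tool_pos: [0.5415, 0.0538, 0.1248]
tool_rot: [0.396, 1.533, -0.395]
contact_force: [0.0, 0.5, 0.0]
opening: 0.0852
```

```bash
python3 -c "
from h import *
plan([.5415,.053,.122],61)"
```

```text
t 6.25 pos [0.5415 0.0538 0.1248] xdir [ 0.001  0.    -1.   ] yaw 61.1 q6 -1.1 F [0.03 0.54 0.  ] op 0.0852
-> shift [ 0.07  -0.018  0.009] turn 0.02
```

Request:
drive_tool --commands "0 0.05 -0.02 0 0;0.4 0.05 -0.02 0 0;1 0.05 -0.02 0 0;1 0.05 -0.02 0 0;1 0.05 -0.02 0 0;1 0.05 -0.02 0 0;1 0.05 -0.02 0 0;1 0.05 -0.02 0 0"

```text
t: 6.92
tool_pos: [0.5412, 0.0521, 0.1226]
tool_rot: [0.398, 1.533, -0.397]
contact_force: [-0.5, -0.4, 2.2]
opening: 0.0254
```

Request:
drive_tool --commands "1 -0.8 0 0 0;1 -1.6 0 0 0;1 -2.4 0 0 0;1 -2.4 0 0 0"

```text
t: 7.25
tool_pos: [0.544, 0.0522, 0.2254]
tool_rot: [0.399, 1.522, -0.395]
contact_force: [1.0, 0.0, 1.2]
opening: 0.0252
```

```bash
python3 -c "
from h import *
plan([.556,.351,.22])"
```

```text
t 7.25 pos [0.544  0.0522 0.2254] xdir [ 0.012 -0.    -1.   ] yaw 60.9 q6 -1.1 F [0.97 0.02 1.16] op 0.0252
-> shift [ 0.135  6.676 -3.367] turn 0
```

Request:
drive_tool --commands "1 0 0.8 -0.4 0;1 0 1.6 -0.8 0;1 0 2.4 -1.2 0;1 0 3.2 -1.6 0;1 0 4.0 -2 0;1 0 4.8 -2.4 0;1 0 5.6 -2.8 0;1 0 6.6 -3.37 0"

```text
t: 7.92
tool_pos: [0.5507, 0.3451, 0.2164]
tool_rot: [0.397, 1.535, -0.399]
contact_force: [0.8, -0.6, 0.6]
opening: 0.0252
```

Request:
drive_tool --commands "1 0 0 0 0;1 0 0 0 0;1 0 0 0 0"

```text
t: 8.17
tool_pos: [0.5505, 0.3438, 0.2165]
tool_rot: [0.396, 1.535, -0.399]
contact_force: [-0.8, -0.1, -0.7]
opening: 0.0252
```

```bash
python3 -c "
from h import *
plan([.556,.349,.07])"
```

```text
t 8.17 pos [0.5505 0.3438 0.2165] xdir [-0.002 -0.001 -1.   ] yaw 61.0 q6 -0.62 F [-0.78 -0.1  -0.66] op 0.0252
-> shift [3.662 0.186 0.059] turn 0
```

Request:
drive_tool --commands "1 0.8 0.1 0.1 0;1 1.6 0.1 0.1 0;1 2.4 0.1 0.1 0;1 3.2 0.1 0.1 0;1 3.6 0.1 0.1 0;1 3.6 0.1 0.1 0;1 3.6 0.1 0.1 0"

```text
t: 8.75
tool_pos: [0.556, 0.3439, 0.0726]
tool_rot: [0.398, 1.536, -0.401]
contact_force: [-0.2, 0.2, 0.3]
opening: 0.0253
```

Request:
drive_tool --commands "0 0 0 0 0;0 0 0 0 0;0 0 0 0 0;0 0 0 0 0;0 -1 0 0 0;0 -2 0 0 0;0 -3 0 0 0;0 -3.9 0 0 0"

```text
t: 9.42
tool_pos: [0.5567, 0.3459, 0.2333]
tool_rot: [0.399, 1.532, -0.396]
contact_force: [-0.3, 0.3, 0.4]
opening: 0.0427
```

```bash
python3 -c "
from h import *
plan([.477,-.2035,.20],90)
im,d=ctrl.get_image('top');cv2.imwrite('pics/t3.png',im[100:290,90:340].repeat(3,0).repeat(3,1))"
```

```text
t 9.42 pos [0.5567 0.3459 0.2333] xdir [ 0.002  0.001 -1.   ] yaw 61.0 q6 -0.62 F [-0.31  0.28  0.4 ] op 0.0427
-> shift [  0.814 -12.977   4.925] turn -5.81
```

View pics/t3.png

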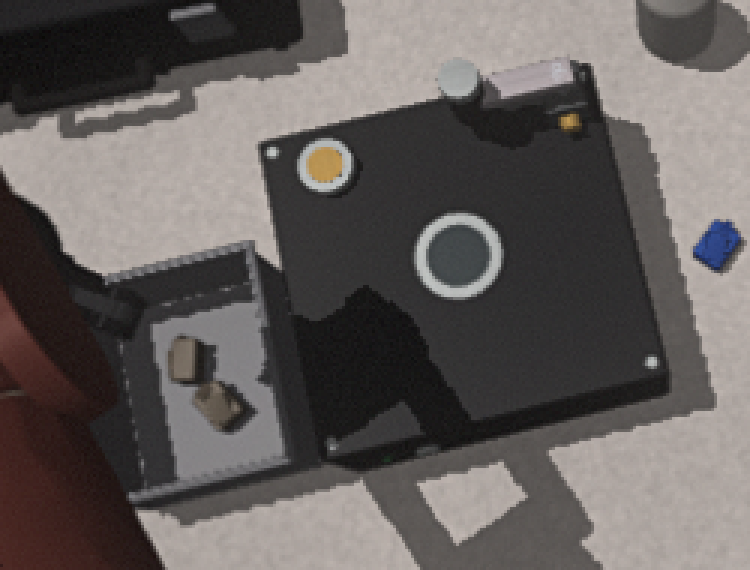

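Both chips are in the bin, at (187,360) and (220,405). Next, the tins. I'll pinch along world x, where there are no neighbours, starting with the tin at (0.477,-0.204).

Request:
drive_tool --commands "-1 0 -0.85 0.3 1.4;-1 0 -1.7 0.6 2.8;-1 0 -2.6 0.95 4.2;-1 0 -3.5 1.3 5.6;-1 0 -4.4 1.65 6.9;-1 0 -5.3 2.0 8.2;-1 0 -6.2 2.35 9.5;-1 0 -7.1 2.7 10.8"

```text
t: 10.13
tool_pos: [0.5125, 0.0434, 0.2305]
tool_rot: [1.124, 1.26, -1.122]
contact_force: [1.1, -0.5, 0.0]
opening: 0.0854
```

```bash
python3 -c "
from h import *
plan([.477,-.2035,.20],0)"
```

```text
t 10.13 pos [0.5125 0.0434 0.2305] xdir [ 0.002 -0.    -1.   ] yaw 6.7 q6 -0.18 F [ 1.05 -0.48  0.  ] op 0.0854
-> shift [ 0.762 -1.599  6.028] turn 1.33
```

Request:
drive_tool --commands "-1 0 -0.2 0.8 0.4;-1 0 -0.4 1.6 0.8;-1 0 -0.6 2.4 1.3;-1 0.2 -0.9 3.2 1.3;-1 0.4 -1.1 4.1 1.3;-1 0.6 -1.3 4.9 1.3;-1 0.75 -1.5 5.6 1.3;-1 0.75 -1.6 6.0 1.3"

```text
t: 10.8
tool_pos: [0.4772, -0.2034, 0.1988]
tool_rot: [1.204, 1.212, -1.206]
contact_force: [0.0, 0.3, -0.4]
opening: 0.0857
```

Request:
drive_tool --commands "-1 0 0 0 0;-1 0 0 0 0"

```text
t: 10.97
tool_pos: [0.4784, -0.2015, 0.2002]
tool_rot: [1.205, 1.211, -1.204]
contact_force: [-0.2, -0.9, 0.3]
opening: 0.0856
```

```bash
python3 -c "
from h import *
plan([.477,-.2035,.032],0)
im,d=ctrl.get_image('scene');cv2.imwrite('pics/s4.png',im[120:320,120:360].repeat(3,0).repeat(3,1))"
```

```text
t 10.97 pos [ 0.4784 -0.2015  0.2002] xdir [ 0.001  0.    -1.   ] yaw 0.3 q6 -0.55 F [-0.19 -0.86  0.25] op 0.0856
-> shift [ 4.204 -0.04   0.05 ] turn 0.07
```

View pics/s4.png

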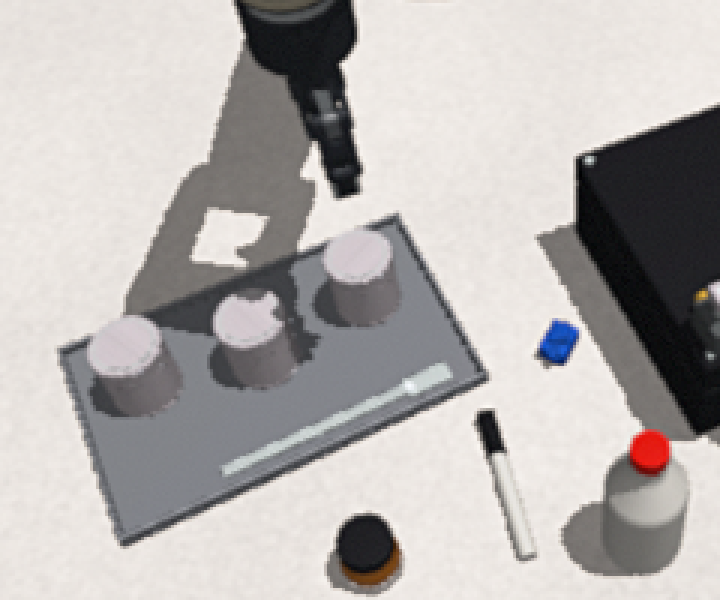

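The gripper hangs above the right tin (360,255), and all three tins are standing. Descending.

Request:
drive_tool --commands "-1 0.8 -0.04 0.05 0;-1 1.6 -0.04 0.05 0;-1 2.4 -0.04 0.05 0;-1 3.1 -0.04 0.05 0;-1 3.7 -0.04 0.05 0;-1 4.15 -0.04 0.05 0;-1 4.15 -0.04 0.05 0;-1 4.15 -0.04 0.05 0"

```text
t: 11.68
tool_pos: [0.4767, -0.2016, 0.0334]
tool_rot: [1.202, 1.216, -1.203]
contact_force: [0.3, -1.0, -0.0]
opening: 0.0855
```

Request:
drive_tool --commands "-1 0 0 0 0;-0.4 0 0 0 0;1 0 0 0 0;1 0 0 0 0;1 0 0 0 0;1 0 0 0 0;1 0 0 0 0;1 0 0 0 0" --newtons 50

```text
t: 12.35
tool_pos: [0.4778, -0.2037, 0.0358]
tool_rot: [1.203, 1.211, -1.203]
contact_force: [-1.3, 1.3, 7.4]
opening: 0.057
```

```bash
python3 -c "
from h import *
plan([.477,-.2035,.032],0)"
```

```text
t 12.35 pos [ 0.4778 -0.2037  0.0358] xdir [ 0.002 -0.001 -1.   ] yaw 0.4 q6 -0.55 F [-1.34  1.35  7.36] op 0.057
-> shift [ 0.095 -0.021 -0.006] turn 0.09
```

Request:
drive_tool --commands "1 -0.1 0 0 0;1 -0.3 0 0 0;1 -0.6 0 0 0;1 -0.8 0 0 0;1 -0.8 0 0 0;1 -0.8 0 0 0;1 -0.8 0 0 0;1 -0.8 0 0 0"

```text
t: 13.02
tool_pos: [0.4764, -0.2027, 0.0652]
tool_rot: [1.203, 1.214, -1.204]
contact_force: [0.8, -0.1, -2.9]
opening: 0.057
```

Request:
drive_tool --commands "1 0 0 0 0;1 0 0 0 0;1 0 0 0 0;1 0 0 0 0"

```text
t: 13.35
tool_pos: [0.4767, -0.203, 0.0655]
tool_rot: [1.203, 1.213, -1.204]
contact_force: [0.0, -0.0, -3.1]
opening: 0.0566
```

```bash
python3 -c "
from h import *
o=ctrl.get_obs();print(o['contact_force'],o['wrist_torque'],o['effort'])
for i in range(4):
    im,d=ctrl.get_image('scene');print(np.round(ctrl.get_obs()['contact_force'],2))
cv2.imwrite('pics/s5.png',im[120:320,120:360].repeat(3,0).repeat(3,1))"
```

```text
[ 0.02839036 -0.0312315  -3.05106863] [ 0.00122805  0.00747589 -0.03240586] [ 1.49414878e-03 -3.26212907e+01 -3.42624056e+01 -6.10107109e-04
  4.03844941e-03  2.89116792e-05]
[ 0.08 -0.23 -2.67]
[-0.61 -0.07 -3.35]
[ 1.45  0.23 -2.86]
[-0.08 -0.28 -2.1 ]
```

View pics/s5.png

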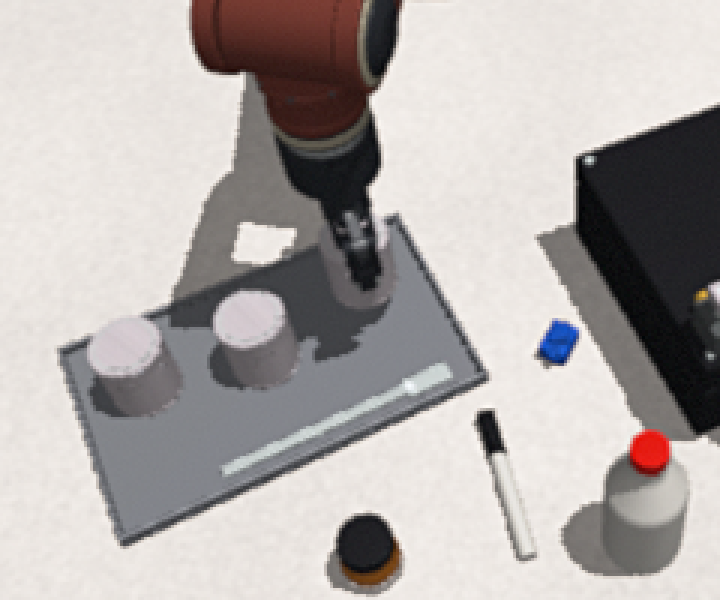

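It reads about 2.9 N (roughly 290 g), so this is a light one. Setting it back.

Request:
drive_tool --commands "1 0.2 0 0 0;1 0.4 0 0 0;1 0.55 0 0 0;1 0.65 0 0 0;1 0.73 0 0 0;1 0.73 0 0 0;1 0.73 0 0 0;1 0.73 0 0 0"

```text
t: 14.22
tool_pos: [0.4769, -0.2031, 0.0365]
tool_rot: [1.203, 1.213, -1.203]
contact_force: [0.5, 0.1, -2.5]
opening: 0.0568
```

Request:
drive_tool --commands "-1 0 0 0 0;-1 0 0 0 0;-1 0 0 0 0;-1 0 0 0 0;-1 0 0 0 0"

```text
t: 14.63
tool_pos: [0.4771, -0.2032, 0.0369]
tool_rot: [1.204, 1.212, -1.203]
contact_force: [0.6, 0.2, 0.3]
opening: 0.0855
```

Request:
drive_tool --commands "-1 -0.6 0 0 0;-1 -1.4 0 0 0;-1 -2.2 0 0 0;-1 -3 0 0 0;-1 -3 0 0 0;-1 -3 0 0 0"

```text
t: 15.13
tool_pos: [0.4785, -0.204, 0.1598]
tool_rot: [1.204, 1.207, -1.201]
contact_force: [0.8, -0.2, -0.5]
opening: 0.0853
```

```bash
python3 -c "
from h import *
plan([.507,-.302,.15],0)
im,d=ctrl.get_image('scene');cv2.imwrite('pics/s6.png',im[120:320,120:360].repeat(3,0).repeat(3,1))"
```

```text
t 15.13 pos [ 0.4785 -0.204   0.1598] xdir [ 0.005 -0.003 -1.   ] yaw 0.4 q6 -0.55 F [ 0.82 -0.18 -0.47] op 0.0853
-> shift [0.256 0.692 2.455] turn 0.09
```

View pics/s6.png

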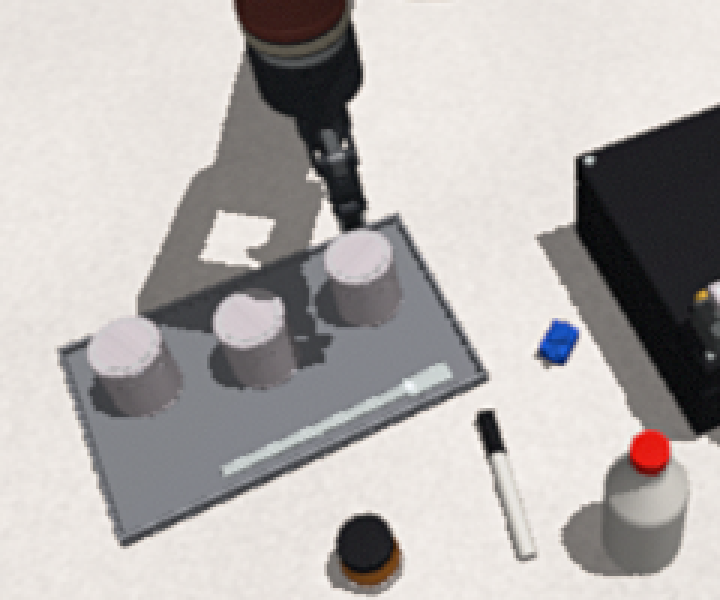

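The first tin stands back in place, upright, at (360,257). On to the middle tin.

Request:
drive_tool --commands "-1 0 0.25 0.8 0;-1 0 0.5 1.6 0;-1 0 0.7 2.4 0;-1 0.2 0.7 2.45 0;-1 0.2 0.7 2.45 0;-1 0.2 0.7 2.45 0"

```text
t: 15.68
tool_pos: [0.5041, -0.2995, 0.1457]
tool_rot: [1.205, 1.218, -1.205]
contact_force: [0.3, 0.7, -0.0]
opening: 0.0855
```

```bash
python3 -c "
from h import *
plan([.507,-.302,.034],0)"
```

```text
t 15.68 pos [ 0.5041 -0.2995  0.1457] xdir [-0.004  0.004 -1.   ] yaw 0.4 q6 -0.67 F [ 0.3   0.66 -0.05] op 0.0855
-> shift [2.793 0.082 0.072] turn 0.08
```

Request:
drive_tool --commands "-1 0.6 0.05 0.05 0;-1 1.2 0.07 0.06 0;-1 1.8 0.07 0.06 0;-1 2.4 0.07 0.06 0;-1 2.75 0.07 0.06 0;-1 2.75 0.07 0.06 0;-1 2.75 0.07 0.06 0"

```text
t: 16.27
tool_pos: [0.5079, -0.302, 0.0379]
tool_rot: [1.203, 1.215, -1.203]
contact_force: [-0.2, -0.7, 0.7]
opening: 0.0852
```

Request:
drive_tool --commands "-1 0 0 0 0;-0.4 0 0 0 0;1 0 0 0 0;1 0 0 0 0;1 0 0 0 0;1 0 0 0 0;1 0 0 0 0;1 0 0 0 0" --newtons 50

```text
t: 16.93
tool_pos: [0.5092, -0.3041, 0.0406]
tool_rot: [1.203, 1.211, -1.203]
contact_force: [-2.4, -1.1, 6.6]
opening: 0.0568
```

Request:
drive_tool --commands "1 -0.1 0 0 0;1 -0.3 0 0 0;1 -0.6 0 0 0;1 -0.8 0 0 0;1 -0.8 0 0 0;1 -0.8 0 0 0;1 -0.8 0 0 0;1 -0.8 0 0 0"

```text
t: 17.6
tool_pos: [0.508, -0.3028, 0.0699]
tool_rot: [1.204, 1.214, -1.204]
contact_force: [0.8, 0.7, -3.6]
opening: 0.0567
```

```bash
python3 -c "
from h import *
for i in range(5):
    im,d=ctrl.get_image('scene');print(np.round(ctrl.get_obs()['contact_force'],2))
plan([.581,.130,.27],0)
cv2.imwrite('pics/s7.png',im[120:320,120:360].repeat(3,0).repeat(3,1))"
```

```text
[-0.16  0.41 -3.46]
[-0.17  0.33 -3.  ]
[-1.05 -0.08 -3.25]
[ 0.95 -0.23 -4.02]
[ 0.96  0.76 -4.12]
t 17.85 pos [ 0.5082 -0.303   0.0701] xdir [-0.001  0.    -1.   ] yaw 0.4 q6 -0.67 F [ 0.96  0.76 -4.12] op 0.057
-> shift [ -4.993   1.901 -10.814] turn 0.09
```

View pics/s7.png

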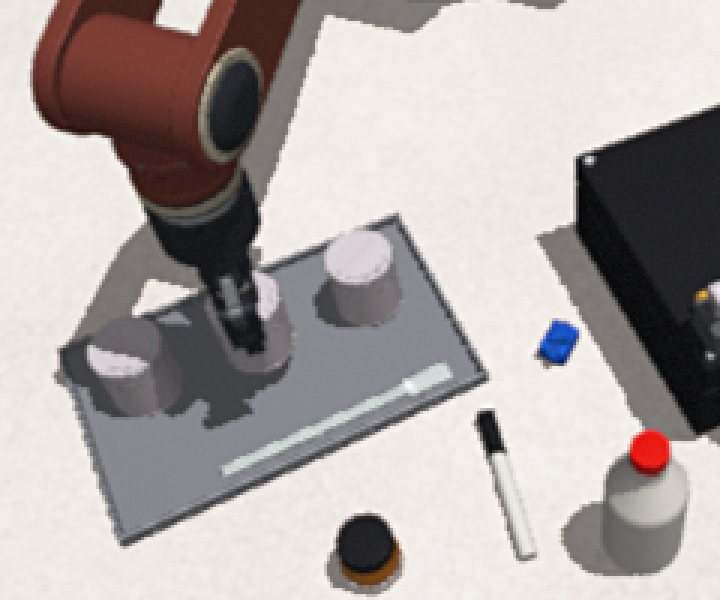

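It reads about 3.5 N, which is also light. Putting it back and moving to the third.

Request:
drive_tool --commands "1 0.2 0 0 0;1 0.4 0 0 0;1 0.55 0 0 0;1 0.65 0 0 0;1 0.73 0 0 0;1 0.73 0 0 0;1 0.73 0 0 0;1 0.73 0 0 0"

```text
t: 18.52
tool_pos: [0.5085, -0.3033, 0.0413]
tool_rot: [1.203, 1.213, -1.203]
contact_force: [0.2, -0.1, -3.5]
opening: 0.0567
```

Request:
drive_tool --commands "-1 0 0 0 0;-1 0 0 0 0;-1 0 0 0 0;-1 0 0 0 0;-1 0 0 0 0"

```text
t: 18.93
tool_pos: [0.5087, -0.3034, 0.0418]
tool_rot: [1.203, 1.212, -1.203]
contact_force: [0.2, -0.3, 0.6]
opening: 0.0853
```

Request:
drive_tool --commands "-1 -0.6 0 0 0;-1 -1.4 0 0 0;-1 -2.2 0 0 0;-1 -2.8 0 0 0;-1 -2.8 0 0 0;-1 -2.8 0 0 0"

```text
t: 19.43
tool_pos: [0.5096, -0.3041, 0.156]
tool_rot: [1.203, 1.208, -1.202]
contact_force: [-0.1, -0.2, -1.0]
opening: 0.0851
```

```bash
python3 -c "
from h import *
plan([.499,-.402,.15],0)
im,d=ctrl.get_image('scene');cv2.imwrite('pics/s8.png',im[120:320,120:360].repeat(3,0).repeat(3,1))"
```

```text
t 19.43 pos [ 0.5096 -0.3041  0.156 ] xdir [ 0.004 -0.003 -1.   ] yaw 0.4 q6 -0.67 F [-0.06 -0.18 -1.01] op 0.0851
-> shift [ 0.156 -0.285  2.446] turn 0.09
```

View pics/s8.png

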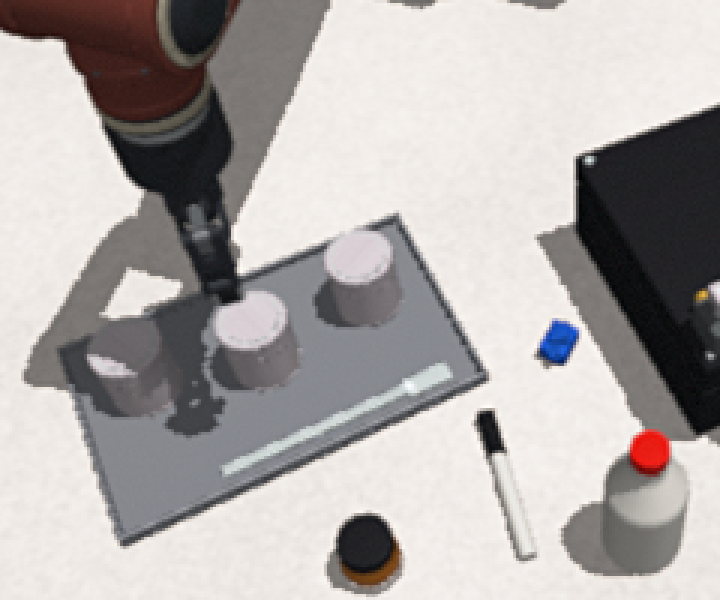

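All three tins are standing. Moving to the left tin (125,345).

Request:
drive_tool --commands "-1 0 -0.1 0.8 0;-1 0 -0.2 1.6 0;-1 0 -0.28 2.4 0;-1 0.1 -0.28 2.45 0;-1 0.1 -0.28 2.45 0;-1 0.1 -0.28 2.45 0"

```text
t: 19.98
tool_pos: [0.497, -0.4001, 0.1469]
tool_rot: [1.205, 1.217, -1.204]
contact_force: [0.0, 0.4, 0.5]
opening: 0.0852
```

```bash
python3 -c "
from h import *
plan([.499,-.402,.034],0)"
```

```text
t 19.98 pos [ 0.497  -0.4001  0.1469] xdir [-0.003  0.004 -1.   ] yaw 0.4 q6 -0.8 F [0.04 0.35 0.5 ] op 0.0852
-> shift [2.821 0.057 0.059] turn 0.08
```

Request:
drive_tool --commands "-1 0.6 0.05 0.05 0;-1 1.2 0.05 0.05 0;-1 1.8 0.05 0.05 0;-1 2.4 0.05 0.05 0;-1 2.75 0.05 0.05 0;-1 2.75 0.05 0.05 0;-1 2.75 0.05 0.05 0"

```text
t: 20.57
tool_pos: [0.4997, -0.4019, 0.0385]
tool_rot: [1.203, 1.216, -1.203]
contact_force: [0.5, -1.0, 1.0]
opening: 0.0854
```

Request:
drive_tool --commands "-1 0 0 0 0;-0.4 0 0 0 0;1 0 0 0 0;1 0 0 0 0;1 0 0 0 0;1 0 0 0 0;1 0 0 0 0;1 0 0 0 0" --newtons 70

```text
t: 21.23
tool_pos: [0.5002, -0.4045, 0.0418]
tool_rot: [1.202, 1.211, -1.204]
contact_force: [-3.3, 0.4, 6.6]
opening: 0.0564
```

Request:
drive_tool --commands "1 -0.1 0 0 0;1 -0.3 0 0 0;1 -0.6 0 0 0;1 -0.8 0 0 0;1 -0.8 0 0 0;1 -0.8 0 0 0;1 -0.8 0 0 0;1 -0.8 0 0 0"

```text
t: 21.9
tool_pos: [0.4996, -0.4028, 0.0706]
tool_rot: [1.204, 1.214, -1.204]
contact_force: [-0.4, 0.4, -7.0]
opening: 0.0562
```

```bash
python3 -c "
from h import *
for i in range(5):
    im,d=ctrl.get_image('scene');print(np.round(ctrl.get_obs()['contact_force'],2))
plan([.581,.130,.27],0)
cv2.imwrite('pics/s9.png',im[120:320,120:360].repeat(3,0).repeat(3,1))"
```

```text
[ 0.33  0.36 -6.38]
[ 1.06 -0.11 -6.59]
[ 0.41  0.28 -5.85]
[ 0.36  0.25 -5.82]
[ 0.49  0.35 -5.37]
t 22.15 pos [ 0.4998 -0.403   0.0709] xdir [-0.     0.001 -1.   ] yaw 0.4 q6 -0.8 F [ 0.49  0.35 -5.37] op 0.0563
-> shift [ -4.971   2.13  -13.313] turn 0.09
```

View pics/s9.png

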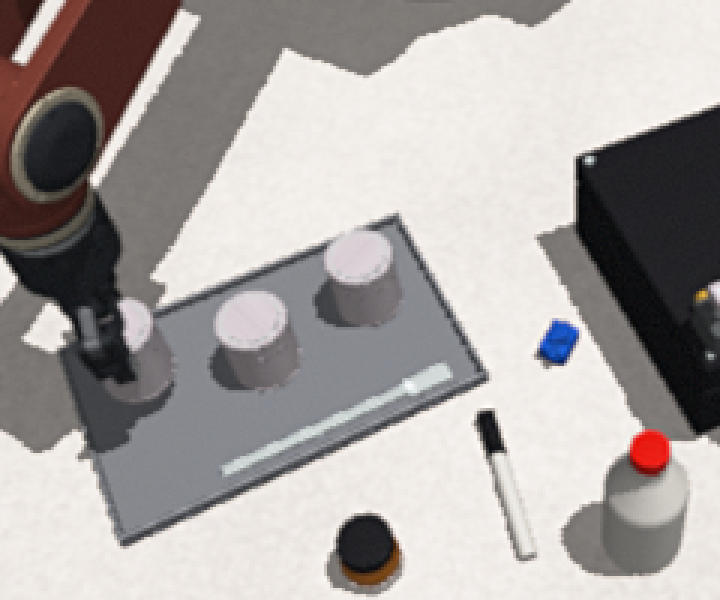

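It reads about 6.1 N, so this is the heavy one. Lifting it straight up, then across. Its underside is about 38 mm below the TCP.

Request:
drive_tool --commands "1 -0.5 0 0 0;1 -1.2 0 0 0;1 -2 0 0 0;1 -2.8 0 0 0;1 -3.6 0 0 0;1 -4.4 0 0 0;1 -5 0 0 0;1 -5.2 0 0 0"

```text
t: 22.82
tool_pos: [0.5014, -0.4047, 0.2856]
tool_rot: [1.202, 1.203, -1.202]
contact_force: [0.1, 0.1, -4.3]
opening: 0.0569
```

Request:
drive_tool --commands "1 0 0.05 -0.3 0;1 0 0.15 -0.8 0;1 0 0.25 -1.4 0;1 0 0.35 -2.1 0;1 0 0.45 -2.8 0;1 0 0.55 -3.5 0;1 0 0.65 -4.2 0;1 0 0.75 -4.9 0"

```text
t: 23.48
tool_pos: [0.5274, -0.2046, 0.2762]
tool_rot: [1.204, 1.218, -1.205]
contact_force: [0.1, 0.0, -5.7]
opening: 0.056
```

```bash
python3 -c "
from h import *
plan([.581,.130,.28],0)"
```

```text
t 23.48 pos [ 0.5274 -0.2046  0.2762] xdir [-0.004  0.003 -1.   ] yaw 0.4 q6 -0.51 F [ 0.12  0.03 -5.75] op 0.056
-> shift [-0.08   1.404 -8.353] turn 0.09
```

Request:
drive_tool --commands "1 0 0.1 -0.7 0;1 0 0.25 -1.4 0;1 0 0.35 -2.1 0;1 0 0.45 -2.8 0;1 0 0.6 -3.5 0;1 0 0.7 -4.2 0;1 0 0.8 -4.8 0;1 0 0.9 -5.3 0"

```text
t: 24.15
tool_pos: [0.5614, 0.0079, 0.2762]
tool_rot: [1.201, 1.218, -1.205]
contact_force: [-0.1, -0.2, -6.5]
opening: 0.0563
```

Request:
drive_tool --commands "1 0 0.1 -0.6 0;1 0 0.2 -1.2 0;1 0 0.3 -1.7 0;1 0 0.4 -2.1 0;1 0 0.45 -2.4 0;1 0 0.45 -2.5 0;1 0 0.45 -2.5 0;1 0 0.45 -2.5 0"

```text
t: 24.82
tool_pos: [0.5795, 0.105, 0.2784]
tool_rot: [1.202, 1.213, -1.205]
contact_force: [-0.3, 0.1, -6.0]
opening: 0.0564
```

```bash
python3 -c "
from h import *
plan([.581,.130,.208],0)
im,d=ctrl.get_image('scene');cv2.imwrite('pics/s10.png',im[80:280,230:470].repeat(3,0).repeat(3,1))"
```

```text
t 24.82 pos [0.5795 0.105  0.2784] xdir [-0.002 -0.001 -1.   ] yaw 0.4 q6 0.05 F [-0.32  0.11 -6.01] op 0.0564
-> shift [ 1.759  0.045 -0.627] turn 0.09
```

View pics/s10.png

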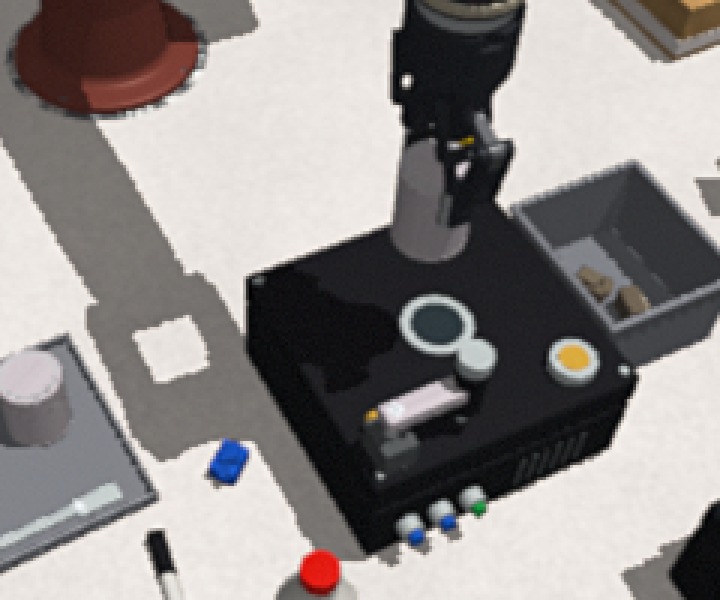

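The tin hangs upright at (430,195), with the window at (437,323), and both chips are in the bin. Moving the last bit, then down.

Request:
drive_tool --commands "1 0 0.02 -0.2 0;1 0 0.04 -0.45 0;1 0.3 0.04 -0.62 0;1 0.7 0.04 -0.63 0;1 1.1 0.04 -0.63 0;1 1.5 0.04 -0.63 0;1 1.75 0.04 -0.63 0;1 1.75 0.04 -0.63 0"

```text
t: 25.53
tool_pos: [0.5794, 0.1308, 0.2051]
tool_rot: [1.2, 1.217, -1.208]
contact_force: [-0.9, -0.4, -7.0]
opening: 0.056
```

Request:
drive_tool --commands "1 0 0 0 0;1 0 0 0 0;1 0 0 0 0;1 0 0 0 0;1 0 0 0 0;1 0 0 0 0"

```text
t: 26.03
tool_pos: [0.5818, 0.1306, 0.2101]
tool_rot: [1.204, 1.212, -1.203]
contact_force: [-0.0, -0.1, -5.9]
opening: 0.0562
```

```bash
python3 - <<'E'
from h import *
plan([.581,.130,.208],0)
for n in("scene","top"):
    im,d=ctrl.get_image(n); W=cloud(n,d)
    cv2.imwrite(f"pics/{n}f.png",im)
    for nm,m in (("low tins",(abs(W[...,2]-.074)<.006)),("held",(W[...,2]>.165)&(W[...,2]<.25)&(np.hypot(W[...,0]-.581,W[...,1]-.13)<.036))):
        k,l,st,ce=cv2.connectedComponentsWithStats(m.astype(np.uint8))
        for i in range(1,k):
            p=W[l==i]
            if st[i,4]<60 or p[:,1].mean()<-.5 : continue
            c=p.mean(0)
            if nm=="low tins" and not(-.45<c[1]<-.1 and .4<c[0]<.6): continue
            print(n,nm,np.round(ce[i]),st[i,4],"min",np.round(p.min(0),3),"max",np.round(p.max(0),3))
E
```

```text
t 26.03 pos [0.5818 0.1306 0.2101] xdir [ 0.001  0.    -1.   ] yaw 0.4 q6 0.09 F [-0.05 -0.07 -5.92] op 0.0562
-> shift [ 0.052 -0.019  0.015] turn 0.09
scene low tins [239. 205.] 350 min [ 0.448 -0.233  0.068] max [ 0.507 -0.175  0.079]
scene low tins [203. 227.] 390 min [ 0.479 -0.331  0.068] max [ 0.54  -0.273  0.079]
scene held [377. 166.] 622 min [0.548 0.102 0.171] max [0.616 0.151 0.25 ]
top low tins [442. 190.] 516 min [ 0.482 -0.329  0.068] max [ 0.538 -0.272  0.079]
top low tins [401. 211.] 544 min [ 0.449 -0.231  0.068] max [ 0.507 -0.174  0.079]
```

View pics/scenef.png

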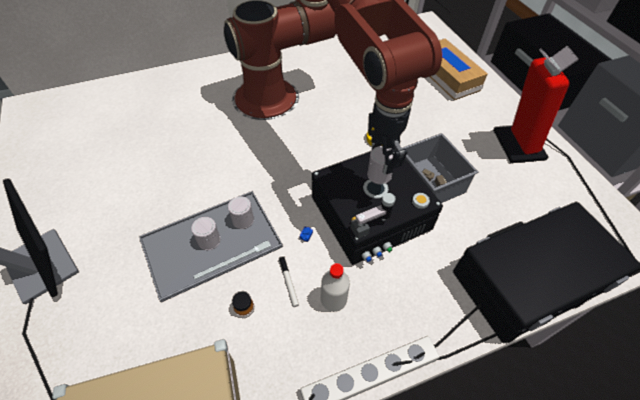

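View pics/topf.png

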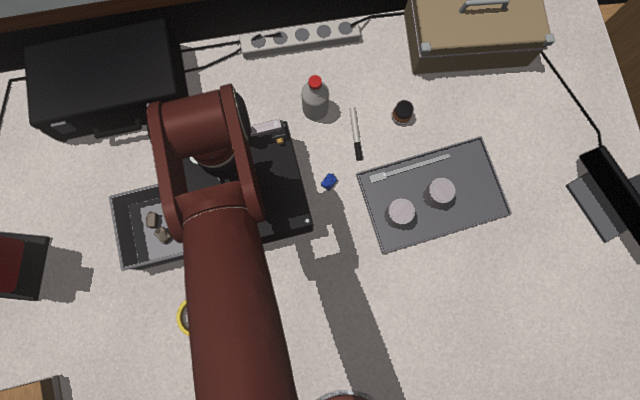

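The held tin is over the window at scene pixel (377,166), underside about 0.171 m, which is 5 cm above the glass. Two tins stand in the tray at (239,205) and (203,227), and both chips are in the bin. Checking it is still, then handing in.

```bash
python3 -c "
from h import *
o=ctrl.get_obs();print(o['t'],abs(o['dq']).max());ctrl.finish_job()"
```

```text
26.1333 0.0029100099513173047
the job is handed in; nothing more can be done
```

I put both stone chips in the waste bin and hefted the three tins. I then handed the job in at 26.1 s with the heaviest tin held over the window. No verdict is reported.

- **Hefting:** the right tin pulled about 2.9 N, the middle one about 3.5 N and the left one about 6.1 N. I took the left one, and the other two went back into the tray. The 3.5 N reading is slightly above what a 340 g tin should weigh, but it is within the sensor noise and well under the 4.5 N limit.
- **Held tin:** it looked upright in the last pictures. The tool was within 1–2 mm of the window's centre, and the underside measured about 51 mm above the glass. The grip force was set to 70 N, and the arm was still (largest joint speed 0.003 rad/s).
- **Other things:** both cameras showed the two light tins standing where they started. Both chips are visible in the bin. The spatula, bottle, jar, marker and reference disc looked undisturbed. The tape roll is mostly hidden behind the arm in the last pictures, but nothing went near it.

No check failed or disagreed.

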